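Present a boiler to the code reader and lock it in

ROBOT

A 6-joint arm with a two-finger parallel gripper is mounted at the origin on a cart in front of the work surface, level with it; the furniture and walls round the work are solid. World frame = base frame: x ahead of the robot, y to its left, z up, the work surface at z = 0. Lengths are in m, angles in rad, forces in N, time in s.
With the tool pointing down it reaches from about 0.35 to 0.875 m from the base axis. Payload 15.5 kg.
Tool frame: the origin (TCP) lies on the centre line of the jaws, within the pads' length; the fingertips stand 8 mm ahead of it and the grasp point (between the pads) lies 11 mm behind it; z points along the fingers, y is the line along which they close (so a half turn about z gives the same grasp; the last joint's range is limited). The gripper opens to 85 mm and grips with 20 to 120 N. Pads are 22 mm wide; open, the fingers measure 114 mm over their backs; the gripper's body (76 mm by 85 mm) begins 54 mm behind the grasp point. The pads swing forward as they close: fully open they stand 13 mm farther back than shut.
Start: joints at [1.091, 0.494, 1.345, -0, 1.302, -0.096], TCP at [0.235, 0.579, 0.239] pointing down, gripper open.
Joint ranges: [-2.91, 2.91], [-0.82, 2.16], [0.22, 2.67], [-1.22, 4.37], [0.12, 2.79], [-3.08, 3.08]. Speed limits (rad/s): [1.89, 1.89, 2.57, 3.01, 3.01, 3.01].

INTERFACE

Orientations are given as a 3x3 rotation matrix whose columns are the frame's x, y, z axes.
In Python, from workcell import monitor, cams, job gives the robot as it stands.
- The arm moves only by the shell command python3 -m crank 'ROWS' [FORCE]. ROWS is JSON, a list of rows, each a list of 7 numbers: the shift along the world's x, y, z normalised to -1 to 1, where 1 is 0.5 m, then the turn, a rotation vector about the world's x, y, z normalised to -1 to 1, where 1 is 60 degrees, then the opening, from -1 (shut) to 1 (fully open). In form: [[tx, ty, tz, ax, ay, az, gripper], ...]. A call has 1 to 12 rows; each row is the pose to reach, as a shift and turn from the pose commanded when the call began; what a row does not reach only later rows make up. A row lasts 1/8 s, in which the tool goes at most 62.5 mm and 10.7 degrees, less where a joint would pass 70% of its speed; a pose out of reach is approached as far as the arm can. A call with a number of a shift or a turn outside -1 to 1 is refused whole. A call with a gripper value outside its range is refused whole. The fingers move at their own pace and stop on an object; FORCE is the grip in N (left out, the last holds). Time passes only in rows, so rows that repeat a pose let the fingers close. It gives the time, the measured TCP pose, the force, the opening and the grip force at its end, in the units of the state.
- monitor.sense(): the state, without advancing time (a new reading comes with each control period).
- cams.read_camera(name): name is "scene" or "top" or "wrist"; returns the picture (420x560x3 uint8, red, green, blue); there is no depth.
- cams.camera_model(name): a dict with "fx", "fy", "cx", "cy" (pixels), "position" and "attitude" of the camera in the world; the wrist camera has in their place "T_tool_cam" (4x4, takes a point from camera to tool coordinates, whose origin is the TCP and whose axes are the flange's). Camera axes: x right, y down, z forward; pixel columns grow to the right and rows downward; lengths in m; the calibration is good to about 2 mm. The wrist camera is an equidistant fisheye: a pixel r from the principal point sees the ray r / f radians off the axis. A picture is of the moment at which its call begins: read the wrist's pose just before it. camera_model takes no time and is no camera call.
- job.close_job(): hands the job in; it is judged then, once.
The state is a dict: "t": time; "joints": joint angles; "qd": joint speeds; "tau": joint torques, N m; "ee_pos": TCP position; "tool_rot": TCP orientation; "wrist_force": force on the tool from outside, world axes, zero at the start; "wrist_torque": the same for the moment, N m; "width": opening from 0.0 (shut) to 1.0 (fully open); "grasp_force": force on a finger pad.
Only numpy, scipy, OpenCV 4.12 (cv2) and the standard library are available. Lean on these libraries where they do the work, as an engineer would, in place of code of your own. Each camera call takes 0.05 s, during which the arm holds its last target. There are 200 camera calls.

TASK

Book in the tall boiler: take the taller of the two plain steel boilers out of the wooden kit tray and stand it upright in the vee of the reading station's carriage, against the vee, with its paper label turned squarely towards the reader (draw the carriage back from under the hood first if it has been left part-way in). Then push the carriage fully home under the hood and swing the latch bar all the way across behind it, so that the boiler is locked in front of the reader; leave the other parts of the tray standing where they are.

Things in the scene. Friction and masses are not known exactly. Their poses are not given: they have to be found in the camera images.
- boiler_tall: tall boiler: upright steel cylinder, 56 mm diameter, body 84 mm tall plus a 12 mm brass port (18 mm wide) in the middle of its top; about 0.26 kg. Origin: centre of its underside; z up; x points out through the middle of its paper label (34 mm wide, 40 mm tall, square dot code). Two small brass tabs stand on its top above the label. Starts in any pocket of the tray, turned any way
- tall_label (a point): middle of the tall boiler's label, on its surface: 28 mm along x from its axis, 42 mm above its underside
- boiler_short: the short boiler, of the same make (56 mm diameter, body 56 mm tall, 68 mm overall, label 30 mm tall): stays where it stands. Origin: centre of its underside; x out through its label
- coil_a: copper boiler coil on its core, upright, about 64 x 61 mm and 105 mm tall; stays where it stands. Origin: centre of its underside (the 55 mm coil itself is centred 5 mm along x and -2 mm along y from it, and solid to 75 mm height)
- coil_b: second copper boiler coil, like the first; stays where it stands
- kit_tray: fixed low plywood tray, 190 x 190 mm, walls and the cross of dividers 24 mm high and 6 mm thick, floor 6 mm above the bench; four pockets of 86 mm, centred at x and y = +-46 mm, one part standing in each. Origin: centre of its underside
- station: fixed code reading station, base plate x -155 to 180, y -61 to 79 mm, 8 mm thick. Origin on the bench; x = the way the carriage slides home, towards the reader; z up. The black reader block stands at x = 119 to 170 mm, facing -x; over it a flat hood, y -50 to 50, covers x = 43 to 176 mm, its top 153 mm, its edges and lamp strip down to 141 mm above the bench, open at x = 43
- reader_window (a point): middle of the reader's window, 68 mm above the bench, which the label must face
- carriage (a joint): position of the carriage on its slide: 0 = drawn fully back (loading position), 0.090 m = fully home under the hood. It stays where it is left (about 2 N friction)
- nest (a point): centre of the boiler's place on the carriage's flat top, 24 mm above the bench; at station x = -35 mm + carriage position, y = 0; axes as the station's. Behind it (-x) two walls 22 mm high form a vee, open towards the reader, that a 56 mm cylinder touches when it is centred here
- nest_face (a point): on the carriage: the point 28 mm along +x from the nest's centre and 42 mm above the carriage top, where the middle of the tall boiler's label belongs
- carriage_knob (a point): middle of the carriage's upright knob, a cylinder of 22 mm diameter and 28 mm height, at 76 mm behind (-x of) the nest centre, 76 mm above the bench, its top at 90 mm; on a 12 mm stem. Pinch it to push or pull the carriage
- latch (a joint): angle of the latch bar: 0 = open, pointing from its pivot along station -x beside the slide; 1.5 rad = locked, across the slide (towards -y), just behind the carriage's end when that is home. Turns anticlockwise seen from above as it grows; stays where it is left (about 0.5 N at its knob); strikes the carriage's side unless the carriage is home
- latch_pivot (a point): axis of the latch bar (vertical), at station x = -47, y = 62 mm, 19 mm above the bench. The bar is 13 mm wide and 9 mm thick
- latch_knob (a point): middle of the upright knob on the end of the latch bar, 104 mm from the pivot: a cylinder of 20 mm diameter and 26 mm height, its middle 59 mm and its top 72 mm above the bench; on a 10 mm stem
Not all that is in view belongs to the job. What is shaped like the boiler_tall but purple or turquoise is not meant.

How it is judged:
On the way, in this order (a step that is already met when the one before it is completed fails the run):
1. the tall boiler stands upright on the carriage, in the vee, let go (horizontal distance between boiler_tall and nest below 0.008 m and z of boiler_tall in the frame of nest between -0.004 and 0.004 m and angle between boiler_tall's own z axis and vertical below 0.08 rad and contact force between the fingers and boiler_tall below 0.1 N), for 0.2 s.
2. the carriage is fully home with the tall boiler in the vee, its label facing the reader (value of joint carriage above 0.086 m and horizontal distance between boiler_tall and nest below 0.008 m and z of boiler_tall in the frame of nest between -0.004 and 0.004 m and angle between boiler_tall's own z axis and vertical below 0.08 rad and angle between the x axis of boiler_tall and the x axis of station, either way round below 0.2 rad and distance between tall_label and nest_face below 0.012 m), for 0.2 s.
At the end, for the whole second after the job is handed in: The tall boiler stands upright (within 0.08 rad) on the carriage, centred in the vee within 8 mm, at rest, its label facing the reader within 0.2 rad; the carriage is home (within 4 mm of its end) and the latch bar is swung across (at least 1.38 of 1.5 rad) (all of step 2 and value of joint latch above 1.38 rad and linear speed of boiler_tall below 0.01 m/s and velocity of joint latch below 0.05 rad/s); the robot touches nothing.
It fails at once if another part in the tray is shifted by more than 20 mm or tipped (distance of any of boiler_short, coil_a, coil_b from where it was at the start of the episode above 0.02 m or angle between any of boiler_short, coil_a, coil_b's own z axis and vertical above 0.25 rad).
It fails at once if the tall boiler is knocked over or laid down (angle between boiler_tall's own z axis and vertical above 0.7 rad).
It also fails if it takes over 72 s, if anything falls off the work surface, if the arm or the gripper's body presses on something with over 40 N, if the wrist force passes 120 N, or if a joint passes its speed limit or range.

## Working session

There is one attempt and no reset: what is moved stays moved. The work goes in short steps, Python scripts to look and compute and a shell command to move; the robot and the scene stay as the last step left them, time stands still between calls to the robot, and variables do not carry over. Pictures are saved under pics/ and viewed, at most 15 in all, crops included, and the job is handed in when it is done.

```bash
mkdir -p pics; ls
python3 - <<'E'
from workcell import monitor,cams
import cv2
print({k:v for k,v in monitor.sense().items() if k in('t','ee_pos','tool_rot','width')})
for n in('scene','top','wrist'):
    im=cams.read_camera(n); cv2.imwrite(f'pics/{n}0.png',im[:,:,::-1]); print(n,cams.camera_model(n))
E
```

```text
pics
{'t': 0.0, 'ee_pos': array([0.23444933, 0.57896474, 0.23869488]), 'tool_rot': array([[-9.26871303e-01,  3.75378822e-01, -5.72346195e-04],
       [ 3.75379241e-01,  9.26870655e-01, -1.10231726e-03],
       [ 1.16704339e-04, -1.23655311e-03, -9.99999229e-01]]), 'width': 1.000806712840605}
scene {'fx': 543.719236017495, 'fy': 543.719236017495, 'cx': 275.94473301565785, 'cy': 206.74508229505855, 'position': array([-0.62242024, -0.54373077,  1.18443783]), 'attitude': array([[ 0.5112308 , -0.55533047,  0.65593532],
       [-0.85917331, -0.3493635 ,  0.37385341],
       [ 0.02154767, -0.75468749, -0.6557305 ]])}
top {'fx': 448.8084967433508, 'fy': 448.8084967433508, 'cx': 278.1784233031719, 'cy': 212.50538631262197, 'position': array([0.28254041, 0.09222021, 1.28006629]), 'attitude': array([[-0.02949159, -0.98932479,  0.14271194],
       [-0.9995014 ,  0.03079856,  0.00695736],
       [-0.01127841, -0.1424356 , -0.98973981]])}
wrist {'fx': 325.19226210127806, 'fy': 325.19226210127806, 'cx': 276.0843637525049, 'cy': 212.60794057559798, 'T_tool_cam': array([[-5.65770626e-04, -9.61186924e-01, -2.75897405e-01,
         7.08680223e-02],
       [ 9.99999773e-01, -6.45105412e-04,  1.96799202e-04,
         4.30959982e-04],
       [-3.67143728e-04, -2.75897231e-01,  9.61187070e-01,
        -1.34099501e-01],
       [ 0.00000000e+00,  0.00000000e+00,  0.00000000e+00,
         1.00000000e+00]])}
```

View pics/scene0.png

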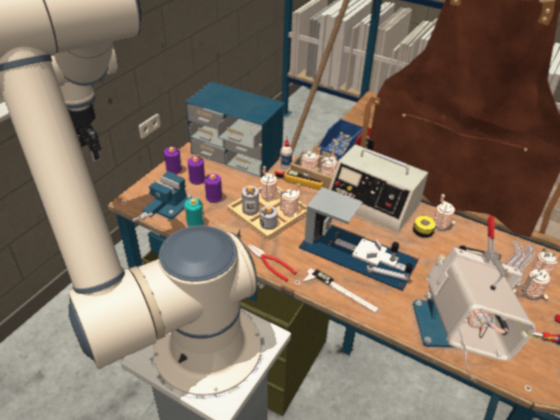

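View pics/top0.png

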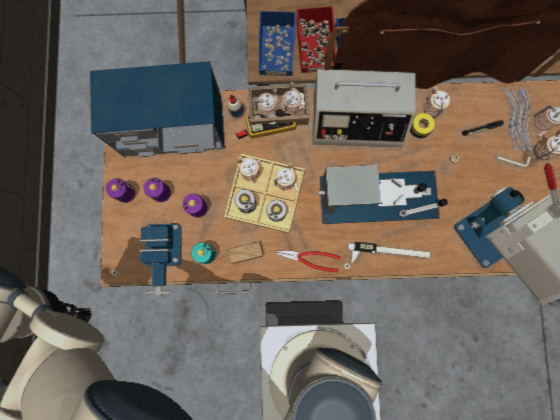

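The scene view shows the tray with two boilers at about (250,200) and (268,217). In the top view the boilers are at (246,201) and (278,210). The station is at (380,193) with its hood to the left, and the latch and carriage knobs are at about (421,188) and (441,205). I'll enlarge these.

Run:
```python
import cv2,numpy as np
t=cv2.imread('pics/top0.png')[140:235,215:465]; s=cv2.imread('pics/scene0.png')[165:290,225:425]
a=cv2.resize(t,None,fx=3.2,fy=3.2,interpolation=cv2.INTER_CUBIC)
b=cv2.resize(s,None,fx=4,fy=4,interpolation=cv2.INTER_CUBIC)
cv2.imwrite('pics/c_top.png',a);cv2.imwrite('pics/c_scene.png',b)
```

```text
(no output)
```

View pics/c_top.png

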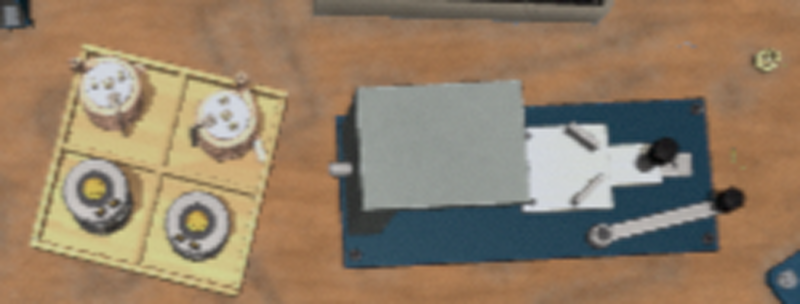

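View pics/c_scene.png

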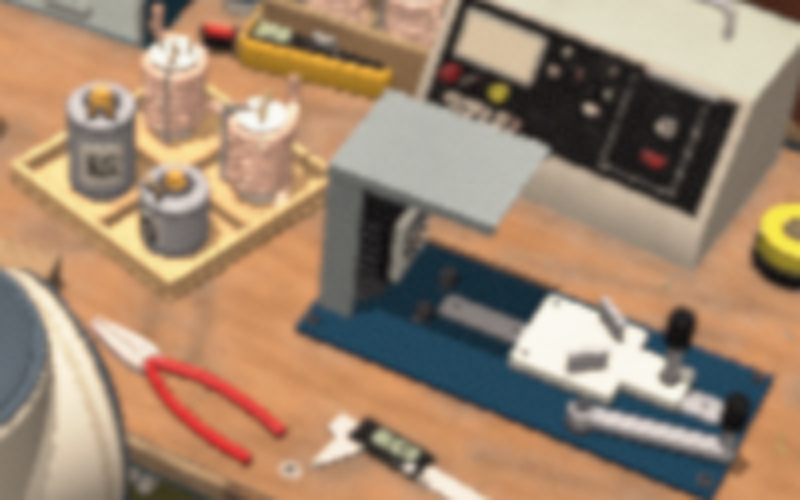

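The crops show the tall boiler top-left of the pair: its port is at top (244,198) and scene (250,189), its label faces the scene camera, and its tabs lie below right of the port. The carriage is nearly drawn back, with its knob at top (422,188). The latch is open, pivot at (402,213) and knob at (443,202).

```bash
cat > h.py <<'E'
import numpy as np,cv2
from workcell import monitor,cams
def ray(n,u,v,st=None):
    m=cams.camera_model(n)
    if n!='wrist':
        R=np.array(m['attitude']);p=np.array(m['position'])
        d=np.array([(u-m['cx'])/m['fx'],(v-m['cy'])/m['fy'],1])
    else:
        T=np.array(m['T_tool_cam']);Rt=np.array(st['tool_rot'])
        R=Rt@T[:3,:3];p=np.array(st['ee_pos'])+Rt@T[:3,3]
        x=(u-m['cx'])/m['fx'];y=(v-m['cy'])/m['fy'];r=np.hypot(x,y)+1e-12
        d=np.array([np.sin(r)*x/r,np.sin(r)*y/r,np.cos(r)])
    d=R@d;return p,d/np.linalg.norm(d)
def plane(n,u,v,z,st=None):
    p,d=ray(n,u,v,st);return p+d*(z-p[2])/d[2]
def tri(*rs):
    A=sum(np.eye(3)-np.outer(d,d) for p,d in rs);b=sum((np.eye(3)-np.outer(d,d))@p for p,d in rs)
    x=np.linalg.solve(A,b);return x,max(np.linalg.norm(np.cross(x-p,d)) for p,d in rs)
E
python3 - <<'E'
from h import *
np.set_printoptions(precision=4,suppress=True)
T=lambda x,y:(215+x/3.2,140+y/3.2); S=lambda x,y:(225+x/4,165+y/4)
for n,a,b in[('port',(94,187),(101,97)),('short',(196,221),(177,181)),('cknob',(663,152),(682,318)),('lknob',(729,199),(736,402)),('lpiv',(600,234),(580,410))]:
    print(n,*tri(ray('top',*T(*a)),ray('scene',*S(*b))))
for n,a,z in[('tabs',(107,211),.09),('b1',(343,268),.008),('b2',(718,250),.008),('b3',(705,98),.008),('b4',(336,118),.008),('trayTL',(84,45),.024),('TR',(287,92),.024),('BR',(240,296),.024),('BL',(32,245),.024),('piv',(600,234),.024),('kn',(729,199),.072),('ck',(663,152),.09)]:
    print(n,plane('top',*T(*a),z))
E
```

```text
port [0.4946 0.1892 0.0965] 0.000857513076075476
short [0.4683 0.104  0.0673] 0.0021436462930476737
cknob [ 0.5118 -0.2916  0.0889] 0.002730457586899639
lknob [ 0.4729 -0.3503  0.0702] 0.0025876036603574163
lpiv [ 0.4514 -0.2498  0.0247] 0.0009750521136764155
tabs [0.4744 0.1799 0.09  ]
b1 [ 0.4297 -0.0233  0.008 ]
b2 [ 0.4355 -0.3571  0.008 ]
b3 [ 0.5741 -0.3565  0.008 ]
b4 [ 0.5663 -0.0229  0.008 ]
trayTL [0.6372 0.2025 0.024 ]
TR [0.5879 0.0214 0.024 ]
BR [0.4059 0.0695 0.024 ]
BL [0.4567 0.2517 0.024 ]
piv [ 0.451  -0.2491  0.024 ]
kn [ 0.4711 -0.3473  0.072 ]
ck [ 0.51   -0.2888  0.09  ]
```

```bash
python3 -m crank '[[0.52,-0.78,0.06,0,0,0.383,1],[0.52,-0.78,0.06,0,0,0.383,1],[0.52,-0.78,0.06,0,0,0.383,1],[0.52,-0.78,0.06,0,0,0.383,1],[0.52,-0.78,0.06,0,0,0.383,1],[0.52,-0.78,0.06,0,0,0.383,1],[0.52,-0.78,0.06,0,0,0.383,1],[0.52,-0.78,0.06,0,0,0.383,1],[0.52,-0.78,0.06,0,0,0.383,1],[0.52,-0.78,0.06,0,0,0.383,1]]'
python3 - <<'E'
from h import *
s=monitor.sense();im=cams.read_camera('wrist');cv2.imwrite('pics/w1.png',im[:,:,::-1])
np.savez('w1.npz',ee_pos=s['ee_pos'],tool_rot=s['tool_rot']);print(s['ee_pos'],s['tool_rot'],s['joints'])
E
```

```text
t: 1.4
ee_pos: [0.4942, 0.1895, 0.2691]
tool_rot: [[-1.0, -0.016, -0.001], [-0.016, 1.0, 0.0], [0.001, 0.0, -1.0]]
wrist_force: [-1.1, 0.9, -0.3]
width: 1.002
grasp_force: 0.0
[0.49417937 0.18954493 0.2690549 ] [[-9.99872718e-01 -1.59394074e-02 -6.95095347e-04]
 [-1.59394883e-02  9.99872952e-01  1.10925604e-04]
 [ 6.93238949e-04  1.21990950e-04 -9.99999752e-01]] [ 2.53229989e-01  3.29133761e-01  1.53799200e+00  2.94303699e-04
  1.27511204e+00 -1.33359231e+00]
```

View pics/w1.png

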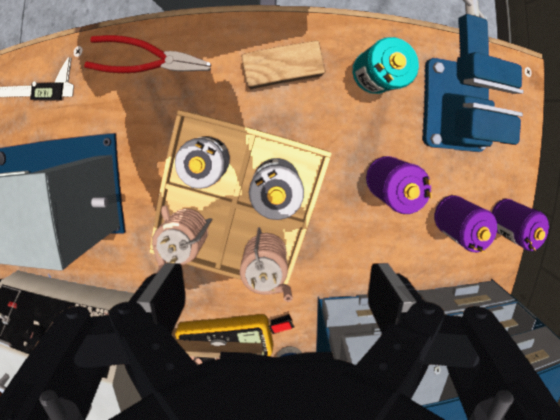

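The wrist view shows the tall boiler's port at about (277,196), with its tabs up and left of it at about (266,180). The short boiler is at (197,165), and the coils are at (180,240) and (265,265). I'll measure these and move over to the carriage knob.

```bash
python3 -m crank '[[0.034,-0.96,-0.12,0,0,0,1],[0.034,-0.96,-0.12,0,0,0,1],[0.034,-0.96,-0.12,0,0,0,1],[0.034,-0.96,-0.12,0,0,0,1],[0.034,-0.96,-0.12,0,0,0,1],[0.034,-0.96,-0.12,0,0,0,1],[0.034,-0.96,-0.12,0,0,0,1],[0.034,-0.96,-0.12,0,0,0,1],[0.034,-0.96,-0.12,0,0,0,1],[0.034,-0.96,-0.12,0,0,0,1]]'
python3 - <<'E'
from h import *
np.set_printoptions(precision=4,suppress=True)
w=cv2.imread('pics/w1.png');st=np.load('w1.npz')
h=cv2.cvtColor(w,cv2.COLOR_BGR2HSV)
m=cv2.inRange(h,(15,120,60),(32,255,255));m[:,:240]=0;m[:,315:]=0;m[:150]=0;m[225:]=0
n,l,s,c=cv2.connectedComponentsWithStats(m)
for i in range(1,n):
    if s[i,4]>3: print(c[i],s[i],plane('wrist',*c[i],.102 if s[i,4]>80 else .092,st))
cv2.imwrite('pics/w1c.png',cv2.resize(w[130:240,150:330],None,fx=3,fy=3,interpolation=cv2.INTER_CUBIC))
s=monitor.sense();im=cams.read_camera('wrist');cv2.imwrite('pics/w2.png',im[:,:,::-1])
np.savez('w2.npz',ee_pos=s['ee_pos'],tool_rot=s['tool_rot'])
q=cv2.imread('pics/w1c.png');p=cv2.imread('pics/w2.png')
o=np.zeros((420+330*0,560+0,3),np.uint8)
cv2.imwrite('pics/both.png',np.vstack([cv2.resize(p[0:420],(373,280)) if 0 else p[:,:],np.zeros((0,560,3),np.uint8)]))
E
```

```text
t: 2.7
ee_pos: [0.5117, -0.2894, 0.2091]
tool_rot: [[-1.0, -0.017, -0.0], [-0.017, 1.0, 0.001], [0.0, 0.001, -1.0]]
wrist_force: [-0.7, 0.3, 0.1]
width: 0.996
grasp_force: 0.0
[261.3649 198.7058] [ 240  150   75   75 1373] [0.4963 0.1764 0.102 ]
[271.5789 174.7368] [269 173   6   5  19] [0.4747 0.1857 0.092 ]
[259.4737 182.1053] [257 180   6   5  19] [0.4821 0.174  0.092 ]
[276.     195.0565] [267 186  19  19 283] [0.4926 0.1902 0.102 ]
```

View pics/w2.png

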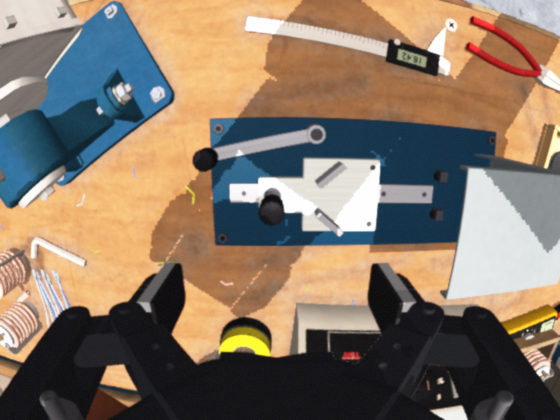

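View pics/w1c.png

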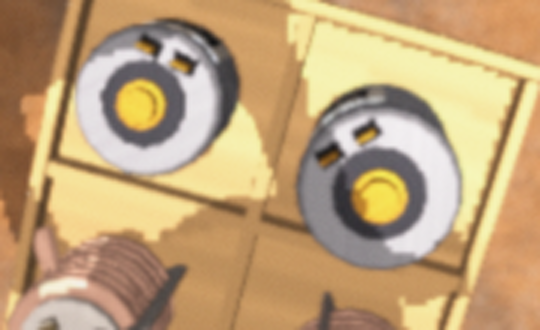

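In w2, the carriage knob top is at about (272,212), the latch knob at (205,159) and the pivot at (317,133). The vee walls are at (331,175) and (328,221), opening towards the hood on the right. The base corners are at (211,119), (496,131), (216,245) and the carriage is a little in from fully back.

Run:
```python
from h import *
np.set_printoptions(precision=4,suppress=True)
w=cv2.imread('pics/w2.png');st=np.load('w2.npz');g=w.max(2)
def blob(x0,x1,y0,y1,t=45):
    m=np.zeros_like(g);m[y0:y1,x0:x1]=(g[y0:y1,x0:x1]<t)*255
    n,l,s,c=cv2.connectedComponentsWithStats(m);i=1+s[1:,4].argmax();return c[i],s[i]
for n,b in[('ck',blob(250,295,180,232)),('lk',blob(188,222,140,178))]: print(n,*b)
for n,u,v,z in[('ck',272,213,.09),('lk',205,159,.072),('piv',317,133,.024),('b',211,119,.008),('b',496,131,.008),('b',216,245,.008)]:print(n,plane('wrist',u,v,z,st))
T=lambda x,y:(215+x/3.2,140+y/3.2); S=lambda x,y:(225+x/4,165+y/4)
for n,a,b,c in[('cknob',(663,152),(682,318),(272,213)),('lknob',(729,199),(736,402),(205,159)),('lpiv',(600,234),(580,410),(317,133))]:
    print(n,*tri(ray('top',*T(*a)),ray('scene',*S(*b)),ray('wrist',*c,st)))
```

```text
ck [270.3799 210.8522] [259 195  25  30 379]
lk [205.4858 159.4238] [194 149  24  22 387]
ck [ 0.5141 -0.2918  0.09  ]
lk [ 0.4726 -0.3495  0.072 ]
piv [ 0.4511 -0.2494  0.024 ]
b [ 0.4381 -0.3567  0.008 ]
b [ 0.4308 -0.0252  0.008 ]
b [ 0.5761 -0.3547  0.008 ]
cknob [ 0.5131 -0.2916  0.0883] 0.0033827864749168264
lknob [ 0.4728 -0.3502  0.0702] 0.0027200650698576204
lpiv [ 0.4512 -0.2497  0.025 ] 0.0010777122169375543
```

```bash
python3 -m crank '[[0.004,-0.005,-0.1,0,0,0,1],[0.004,-0.005,-0.29,0,0,0,1],[0.004,-0.005,-0.29,0,0,0,1],[0.004,-0.005,-0.29,0,0,0,1],[0.004,-0.005,-0.29,0,0,0,-1],[0.004,-0.005,-0.29,0,0,0,-1],[0.004,-0.005,-0.29,0,0,0,-1],[0.004,-0.005,-0.29,0,0,0,-1],[0.004,-0.005,-0.29,0,0,0,-1],[0.004,-0.005,-0.29,0,0,0,-1]]' 30
```

```text
t: 4.0
ee_pos: [0.514, -0.2934, 0.0652]
tool_rot: [[-1.0, -0.016, 0.001], [-0.016, 1.0, -0.001], [-0.001, -0.001, -1.0]]
wrist_force: [-2.2, 1.3, 10.4]
width: 0.251
grasp_force: 29.1
```

```bash
python3 -m crank '[[0,-0.016,0,0,0,0,-1],[0,-0.032,0,0,0,0,-1],[0,-0.044,0,0,0,0,-1],[0,-0.044,0,0,0,0,-1],[0,-0.044,0,0,0,0,-1]]'
```

```text
t: 4.62
ee_pos: [0.5143, -0.3145, 0.0651]
tool_rot: [[-1.0, -0.016, 0.001], [-0.016, 1.0, 0.001], [-0.001, 0.001, -1.0]]
wrist_force: [2.9, 9.8, 10.3]
width: 0.25
grasp_force: 30.2
```

```bash
python3 -m crank '[[0,0,0,0,0,0,1],[0,0,0,0,0,0,1],[0,0,0,0,0,0,1],[0,0,0,0,0,0,1],[0,0,0.12,0,0,0,1],[0,0,0.24,0,0,0,1],[0,0,0.36,0,0,0,1],[0,0.1,0.38,0,0,0,1],[0,0.1,0.38,0,0,0,1]]'
python3 - <<'E'
from h import *
s=monitor.sense();im=cams.read_camera('wrist');cv2.imwrite('pics/w3.png',im[:,:,::-1])
np.savez('w3.npz',ee_pos=s['ee_pos'],tool_rot=s['tool_rot']);print(s['ee_pos'])
g=im.max(2)
# carriage knob + white plate front edge
h=cv2.cvtColor(im,cv2.COLOR_RGB2HSV)
b=cv2.inRange(im,(0,0,0),(45,45,45));b[:130]=0;b[270:]=0
n,l,st,c=cv2.connectedComponentsWithStats(b)
for i in range(1,n):
    if st[i,4]>150: print('dark',c[i].round(1),st[i],plane('wrist',*c[i],.085,s).round(4))
E
```

```text
t: 5.75
ee_pos: [0.5137, -0.263, 0.2557]
tool_rot: [[-1.0, -0.018, 0.001], [-0.018, 1.0, -0.0], [-0.001, -0.0, -1.0]]
wrist_force: [0.3, -1.1, -0.0]
width: 1.001
grasp_force: 0.0
[ 0.51372521 -0.26299208  0.25571082]
dark [190.7 152.2] [181 143  20  18 200] [ 0.4722 -0.3448  0.085 ]
dark [  4.9 171.1] [  0 161  14  22 217] [ 0.4833 -0.5987  0.085 ]
dark [224.5 195.7] [213 182  23  26 317] [ 0.5147 -0.3123  0.085 ]
```

View pics/w3.png

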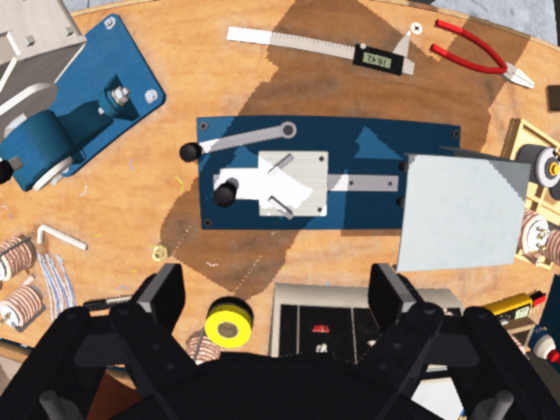

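The carriage is drawn fully back: its knob is at (224,196), which maps to the predicted zero position. The vee is open at (280,164) and (281,206). Now the boiler.

```bash
python3 -m crank '[[-0.042,0.908,-0.0,0,0,0.483,1],[-0.042,0.908,-0.0,0,0,0.483,1],[-0.042,0.908,-0.0,0,0,0.483,1],[-0.042,0.908,-0.0,0,0,0.483,1],[-0.042,0.908,-0.0,0,0,0.483,1],[-0.042,0.908,-0.1,0,0,0.483,1],[-0.042,0.908,-0.1,0,0,0.483,1],[-0.042,0.908,-0.1,0,0,0.483,1],[-0.042,0.908,-0.1,0,0,0.483,1],[-0.042,0.908,-0.1,0,0,0.483,1]]'
python3 - <<'E'
from h import *
np.set_printoptions(precision=4,suppress=True)
s3=np.load('w3.npz')
for n,u,v,z in[('wallA',280,164,.046),('wallB',281,206,.046),('pf',327,151,.024),('pf',327,217,.024)]:print(n,plane('wrist',u,v,z,s3))
s=monitor.sense();im=cams.read_camera('wrist');cv2.imwrite('pics/w4.png',im[:,:,::-1])
np.savez('w4.npz',ee_pos=s['ee_pos'],tool_rot=s['tool_rot'])
h=cv2.cvtColor(im,cv2.COLOR_RGB2HSV)
m=cv2.inRange(h,(15,120,60),(32,255,255));m[300:]=0
n,l,st,c=cv2.connectedComponentsWithStats(m)
w1=np.load('w1.npz')
for i in range(1,n):
    p=plane('wrist',*c[i],.102,s)
    if st[i,4]>8 and np.hypot(p[0]-.493,p[1]-.19)<.04: print(c[i],st[i],p,plane('wrist',*c[i],.092,s))
    if 150<st[i,4]<900 and np.hypot(p[0]-.493,p[1]-.19)<.02: print('tri',*tri(ray('wrist',*c[i],s),ray('wrist',276,195.06,w1),ray('top',244.4,198.4)))
cv2.imwrite('pics/w4c.png',cv2.resize(im[120:320,170:390,::-1],None,fx=2.5,fy=2.5))
E
```

```text
t: 7.05
ee_pos: [0.493, 0.188, 0.2041]
tool_rot: [[-0.867, -0.498, -0.0], [-0.498, 0.867, -0.0], [0.0, -0.0, -1.0]]
wrist_force: [0.7, 0.1, -0.4]
width: 0.999
grasp_force: 0.0
wallA [ 0.4888 -0.2584  0.046 ]
wallB [ 0.535  -0.2564  0.046 ]
pf [ 0.4754 -0.2052  0.024 ]
pf [ 0.5533 -0.2011  0.024 ]
[318.0658 188.0177] [282 135  61  94 395] [0.4583 0.2053 0.102 ] [0.4595 0.2074 0.092 ]
[266.1212 192.4545] [262 191   9   4  33] [0.4806 0.1734 0.102 ] [0.4827 0.1742 0.092 ]
[284.7647 191.5   ] [281 190   9   4  34] [0.4731 0.1851 0.102 ] [0.4748 0.1864 0.092 ]
[276.6916 215.5047] [265 204  24  24 428] [0.4922 0.1891 0.102 ] [0.4948 0.1906 0.092 ]
tri [0.4949 0.1904 0.0926] 0.00031575978463901374
[265.75   262.7286] [245 242  48  43 280] [0.5306 0.2012 0.102 ] [0.5348 0.2032 0.092 ]
```

View pics/w4.png

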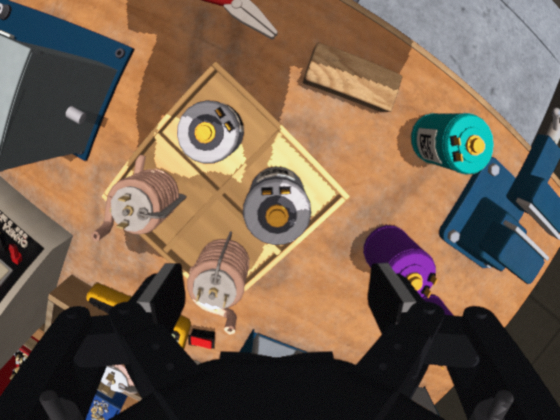

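Tabs at (266,192) and (285,192) and port at (277,215.5): the axis is at about (0.4935, 0.1897) and the label yaw is −147°. The finger positions are clear of the coils and the purple part, so I'll descend.

```bash
python3 -m crank '[[0.002,0,-0.1,0,0,0,1],[0.002,0,-0.2,0,0,0,1],[0.002,0,-0.284,0,0,0,1],[0.002,0,-0.284,0,0,0,1],[0.002,0,-0.284,0,0,0,1],[0.002,0,-0.284,0,0,0,-1],[0.002,0,-0.284,0,0,0,-1],[0.002,0,-0.284,0,0,0,-1],[0.002,0,-0.284,0,0,0,-1],[0.002,0,-0.284,0,0,0,-1],[0.002,0,-0.284,0,0,0,-1]]' 50
```

```text
t: 8.48
ee_pos: [0.4944, 0.189, 0.0638]
tool_rot: [[-0.867, -0.499, 0.003], [-0.499, 0.867, 0.001], [-0.002, -0.001, -1.0]]
wrist_force: [-1.7, -1.5, 15.3]
width: 0.641
grasp_force: 49.5
```

```bash
python3 -m crank '[[0,0,0.04,0,0,0,-1],[0,0,0.14,0,0,0,-1],[0,0,0.26,0,0,0,-1],[0,0,0.38,0,0,0,-1],[0.01,-0.1,0.38,0,0,-0.16,-1],[0.02,-0.2,0.38,0,0,-0.32,-1],[0.02,-0.3,0.38,0,0,-0.48,-1],[0.02,-0.4,0.38,0,0,-0.64,-1],[0.02,-0.4,0.38,0,0,-0.8,-1],[0.02,-0.4,0.38,0,0,-1,-1],[0.02,-0.4,0.38,0,0,-1,-1]]'
```

```text
t: 9.85
ee_pos: [0.5034, -0.0112, 0.2527]
tool_rot: [[-0.865, 0.502, 0.0], [0.502, 0.865, -0.0], [-0.0, 0.0, -1.0]]
wrist_force: [-0.1, 0.9, -2.5]
width: 0.641
grasp_force: 54.8
```

```bash
python3 -m crank '[[0.018,-0.1,0,0,0,-0.16,-1],[0.018,-0.2,0,0,0,-0.32,-1],[0.018,-0.3,0,0,0,-0.48,-1],[0.018,-0.4,0,0,0,-0.64,-1],[0.018,-0.445,0,0,0,-0.8,-1],[0.018,-0.445,0,0,0,-1,-1],[0.018,-0.445,-0.1,0,0,-1,-1],[0.018,-0.445,-0.2,0,0,-1,-1],[0.018,-0.445,-0.2,0,0,-1,-1]]'
python3 - <<'E'
from h import *
np.set_printoptions(precision=4,suppress=True)
s=monitor.sense();print(s['ee_pos'],s['tool_rot'][:,0],s['joints'])
im=cams.read_camera('wrist');sc=cams.read_camera('scene')
o=np.zeros((420,800,3),np.uint8);o[:,:500]=im[:,30:530];o[:,500:]=cv2.resize(sc[180:285,290:365],(300,420))
cv2.imwrite('pics/w5.png',o[:,:,::-1])
E
```

```text
t: 10.98
ee_pos: [0.5108, -0.2324, 0.15]
tool_rot: [[-0.002, 1.0, -0.005], [1.0, 0.002, 0.003], [0.003, -0.005, -1.0]]
wrist_force: [-0.2, -0.1, -2.5]
width: 0.643
grasp_force: 54.8
[ 0.5108 -0.2324  0.15  ] [-0.0022  1.      0.0031] [-0.5334  0.5115  1.6031 -0.0001  1.0333 -0.5356]
```

View pics/w5.png

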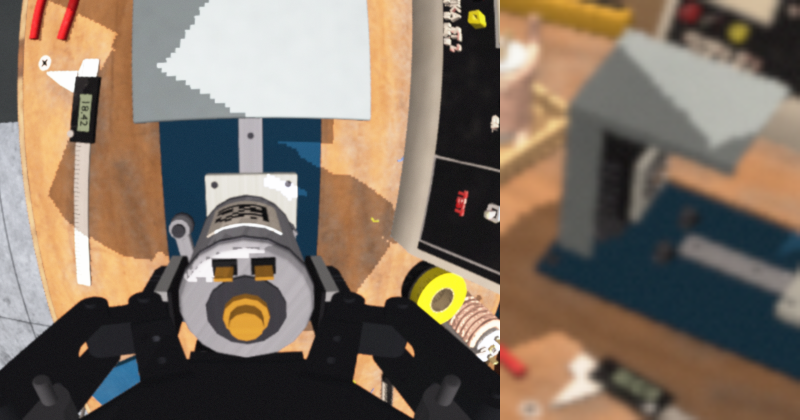

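The boiler is held upright over the carriage, on the slide axis, with label and tabs (223,271) and (264,270) towards the hood. I'll lower it.

```bash
python3 -m crank '[[0.005,0,-0.06,0,0,-0.02,-1],[0.005,0,-0.11,0,0,-0.02,-1],[0.005,0,-0.126,0,0,-0.02,-1],[0.005,0,-0.132,0,0,-0.02,-1],[0.005,0,-0.136,0,0,-0.02,-1],[0.005,0,-0.136,0,0,-0.02,-1],[0.005,0,-0.136,0,0,-0.02,-1]]'
```

```text
t: 11.95
ee_pos: [0.5153, -0.2338, 0.0847]
tool_rot: [[0.022, 1.0, 0.001], [1.0, -0.022, -0.0], [-0.0, 0.001, -1.0]]
wrist_force: [0.7, -0.7, -3.0]
width: 0.643
grasp_force: 55.7
```

```bash
python3 -m crank '[[-0.005,0,-0.003,0,0,0,-1],[-0.005,0,-0.005,0,0,0,-1],[-0.005,-0.003,-0.005,0,0,0,-1],[-0.005,-0.006,-0.005,0,0,0,-1],[-0.005,-0.006,-0.005,0,0,0,-1],[-0.005,-0.006,-0.005,0,0,0,-1]]'
```

```text
t: 12.7
ee_pos: [0.5125, -0.2363, 0.082]
tool_rot: [[0.023, 1.0, -0.0], [1.0, -0.023, 0.001], [0.001, -0.0, -1.0]]
wrist_force: [-1.7, 5.9, 7.2]
width: 0.64
grasp_force: 57.0
```

```bash
python3 -m crank '[[0,0,0,0,0,0,0.5],[0,0,0,0,0,0,1],[0,0,0,0,0,0,1],[0,0,0,0,0,0,1],[0,0,0.06,0,0,0,1],[0,0,0.16,0,0,0,1],[0,0,0.28,0,0,0,1],[0,0,0.28,0,0,0,1],[0,0,0.28,0,0,0,1]]'
python3 - <<'E'
from h import *
np.set_printoptions(precision=4,suppress=True)
s=monitor.sense();print(s['ee_pos'])
im=cams.read_camera('wrist');cv2.imwrite('pics/w6.png',im[:,:,::-1])
h=cv2.cvtColor(im,cv2.COLOR_RGB2HSV)
m=cv2.inRange(h,(12,110,60),(32,255,255))
n,l,st,c=cv2.connectedComponentsWithStats(m)
for i in range(1,n):
    p=plane('wrist',*c[i],.118,s)
    if st[i,4]>8 and np.hypot(p[0]-.513,p[1]+.236)<.035: print(c[i],st[i],p,plane('wrist',*c[i],.110,s))
E
```

```text
t: 13.82
ee_pos: [0.5124, -0.2366, 0.2216]
tool_rot: [[0.022, 1.0, -0.0], [1.0, -0.022, 0.0], [0.0, -0.0, -1.0]]
wrist_force: [-0.1, -0.1, -0.3]
width: 0.999
grasp_force: 0.0
[ 0.5124 -0.2366  0.2216]
[244.2275 188.1288] [   78     0   389   365 51086] [ 0.4884 -0.2144  0.118 ] [ 0.4875 -0.216   0.11  ]
[266.6944 189.1389] [263 187   9   5  36] [ 0.5052 -0.2156  0.118 ] [ 0.5049 -0.2173  0.11  ]
[285.  188.5] [281 187   9   4  36] [ 0.5188 -0.2154  0.118 ] [ 0.519  -0.2171  0.11  ]
[276.9607 212.9192] [266 202  23  23 433] [ 0.5124 -0.2342  0.118 ] [ 0.5124 -0.2365  0.11  ]
```

View pics/w6.png

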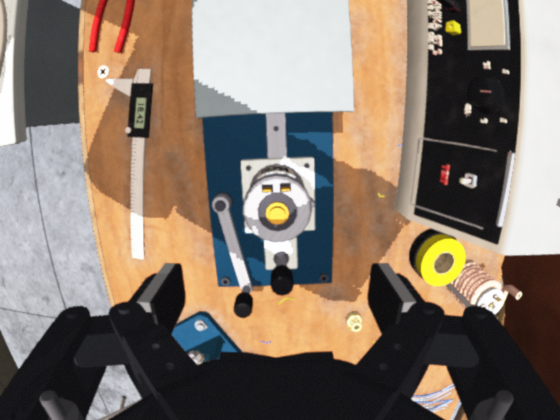

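The boiler stands in the vee: port (277,213) gives (0.5124, −0.236), tabs level at row 189, so the label is square. The carriage knob is at (283,280) and the latch knob at (243,303). Next I'll close the fingers and push the knob from behind.

```bash
python3 -m crank '[[0.003,-0.11,0,0,0,0,-1],[0.003,-0.217,0,0,0,0,-1],[0.003,-0.217,0,0,0,0,-1],[0.003,-0.217,0,0,0,0,-1],[0.003,-0.217,-0.1,0,0,0,-1],[0.003,-0.217,-0.2,0,0,0,-1],[0.003,-0.217,-0.306,0,0,0,-1],[0.003,-0.217,-0.306,0,0,0,-1],[0.003,-0.217,-0.306,0,0,0,-1]]'
```

```text
t: 15.0
ee_pos: [0.5148, -0.345, 0.0704]
tool_rot: [[0.022, 1.0, 0.001], [1.0, -0.022, -0.001], [-0.001, 0.001, -1.0]]
wrist_force: [0.5, -0.6, 1.3]
width: 0.004
grasp_force: 0.0
```

```bash
python3 -m crank '[[0,0.012,0,0,0,0,-1],[0,0.03,0,0,0,0,-1],[-0.001,0.05,0,0,0,0,-1],[-0.002,0.07,0,0,0,0,-1],[-0.002,0.09,0,0,0,0,-1],[-0.003,0.11,0,0,0,0,-1],[-0.003,0.13,0,0,0,0,-1],[-0.003,0.15,0,0,0,0,-1],[-0.004,0.166,0,0,0,0,-1],[-0.004,0.18,0,0,0,0,-1],[-0.004,0.19,0,0,0,0,-1],[-0.004,0.19,0,0,0,0,-1]]'
```

```text
t: 16.5
ee_pos: [0.5119, -0.2497, 0.0687]
tool_rot: [[0.022, 1.0, -0.001], [1.0, -0.022, 0.001], [0.001, -0.001, -1.0]]
wrist_force: [-1.3, 0.1, 0.1]
width: 0.004
grasp_force: 0.0
```

```bash
python3 -m crank '[[0,0.006,0,0,0,0,-1],[0,0.012,0,0,0,0,-1],[0,0.012,0,0,0,0,-1]]'
```

```text
t: 16.88
ee_pos: [0.5121, -0.2459, 0.0689]
tool_rot: [[0.022, 1.0, 0.0], [1.0, -0.022, -0.003], [-0.003, 0.0, -1.0]]
wrist_force: [-4.3, -16.6, -3.1]
width: 0.002
grasp_force: 8.7
```

```bash
python3 -m crank '[[0,-0.04,0,0,0,0,-1],[0,-0.08,0.02,0,0,0,-1],[0,-0.1,0.12,0,0,0,-1],[-0.04,-0.14,0.22,0,0,0,0.1],[-0.08,-0.18,0.28,0,0,0,0.1],[-0.08,-0.18,0.28,0,0,0,0.1],[-0.08,-0.18,0.28,0,0,0,0.1],[-0.08,-0.18,0.28,0,0,0,0.1]]'
python3 - <<'E'
from h import *
np.set_printoptions(precision=4,suppress=True)
s=monitor.sense();print(s['ee_pos'])
im=cams.read_camera('wrist');cv2.imwrite('pics/w7.png',im[:,:,::-1])
b=cv2.inRange(im,(0,0,0),(45,45,45));b[:100]=0;b[330:]=0
n,l,st,c=cv2.connectedComponentsWithStats(b)
for i in range(1,n):
    if st[i,4]>150: print('dark',c[i].round(1),st[i],plane('wrist',*c[i],.085,s).round(4),plane('wrist',*c[i],.068,s).round(4))
E
```

```text
t: 17.88
ee_pos: [0.4721, -0.3337, 0.2079]
tool_rot: [[0.022, 1.0, -0.001], [1.0, -0.022, 0.001], [0.001, -0.001, -1.0]]
wrist_force: [-0.0, 0.6, -0.8]
width: 0.55
grasp_force: 0.0
[ 0.4721 -0.3337  0.2079]
dark [511.4 113.8] [ 463  100   93   32 2036] [ 0.6949 -0.2447  0.085 ] [ 0.7096 -0.2435  0.068 ]
dark [459.3 175.3] [452 154  26  50 335] [ 0.6356 -0.3055  0.085 ] [ 0.6463 -0.3083  0.068 ]
dark [279.5 221.3] [270 209  20  25 405] [ 0.4739 -0.344   0.085 ] [ 0.4739 -0.3493  0.068 ]
dark [171.5 308.7] [  85  256  144   74 4176] [ 0.3681 -0.4307  0.085 ] [ 0.3612 -0.4418  0.068 ]
dark [381.4 308.3] [ 325  256  143   74 4538] [ 0.5707 -0.4347  0.085 ] [ 0.5771 -0.4461  0.068 ]
dark [554.5 295.7] [545 264  15  59 283] [ 0.8226 -0.4542  0.085 ] [ 0.8458 -0.4668  0.068 ]
```

View pics/w7.png

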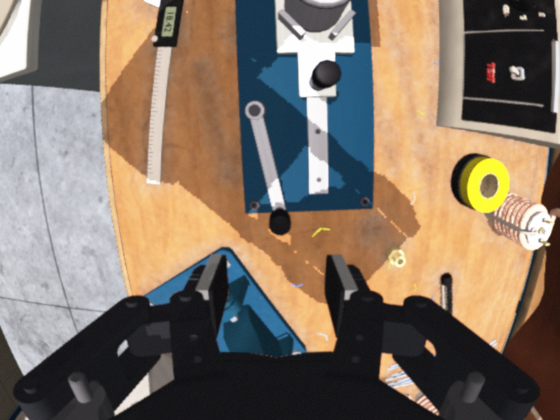

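The latch knob is at (280,221), which gives (0.4737, −0.349). The carriage knob at (327,73) is well forward and the boiler is under the hood. Now I'll pinch the latch knob.

```bash
python3 - <<'E'
from h import *
s=monitor.sense();print('carriage knob',plane('wrist',327,72,.088,s))
E
python3 -m crank '[[0.003,-0.031,-0.1,0,0,0,0.1],[0.003,-0.031,-0.2,0,0,0,0.1],[0.003,-0.031,-0.3,0,0,0,0.1],[0.003,-0.031,-0.32,0,0,0,0.1],[0.003,-0.031,-0.32,0,0,0,0.1],[0.003,-0.031,-0.32,0,0,0,-1],[0.003,-0.031,-0.32,0,0,0,-1],[0.003,-0.031,-0.32,0,0,0,-1],[0.003,-0.031,-0.32,0,0,0,-1]]' 25
```

```text
carriage knob [ 0.51311638 -0.22351685  0.088     ]
t: 19.05
ee_pos: [0.4745, -0.3504, 0.0504]
tool_rot: [[0.022, 1.0, 0.002], [1.0, -0.022, -0.002], [-0.002, 0.002, -1.0]]
wrist_force: [-0.2, 0.2, 8.6]
width: 0.225
grasp_force: 25.6
```

```bash
python3 -m crank '[[0.025,0.008,0,0,0,0,-1],[0.052,0.019,0,0,0,0,-1],[0.076,0.035,0,0,0,0,-1],[0.099,0.053,0,0,0,0,-1],[0.118,0.075,0,0,0,0,-1],[0.134,0.099,0,0,0,0,-1],[0.147,0.125,0,0,0,0,-1],[0.156,0.153,0,0,0,0,-1],[0.160,0.174,0,0,0,0,-1],[0.162,0.192,0,0,0,0,-1],[0.162,0.192,0,0,0,0,-1]]'
```

```text
t: 20.42
ee_pos: [0.5561, -0.2536, 0.0499]
tool_rot: [[0.022, 1.0, 0.003], [1.0, -0.022, -0.002], [-0.001, 0.003, -1.0]]
wrist_force: [4.2, -2.5, 5.7]
width: 0.222
grasp_force: 24.3
```

```bash
python3 -m crank '[[0,0,0,0,0,0,0],[0,0,0,0,0,0,0],[0,0,0,0,0,0,0],[0,0,0.06,0,0,0,0],[0,0,0.16,0,0,0,0],[-0.06,-0.05,0.26,0,0,0,0],[-0.08,-0.1,0.34,0,0,0,0],[-0.08,-0.1,0.34,0,0,0,0],[-0.08,-0.1,0.34,0,0,0,0]]'
python3 - <<'E'
from h import *
s=monitor.sense();print(s['ee_pos'],s['t'],s['wrist_force'])
im=cams.read_camera('wrist');cv2.imwrite('pics/w8.png',im[:,:,::-1])
b=cv2.inRange(im,(0,0,0),(45,45,45));b[:60]=0;b[250:]=0;b[:,:230]=0;b[:,400:]=0
n,l,st,c=cv2.connectedComponentsWithStats(b)
for i in range(1,n):
    if st[i,4]>100: print('dark',c[i].round(1),st[i],plane('wrist',*c[i],.085,s).round(4),plane('wrist',*c[i],.068,s).round(4))
sc=cams.read_camera('scene');cv2.imwrite('pics/s8.png',cv2.resize(sc[165:290,225:425],None,fx=4,fy=4,interpolation=cv2.INTER_CUBIC)[:,:,::-1])
E
```

```text
t: 21.55
ee_pos: [0.5143, -0.3033, 0.2181]
tool_rot: [[0.023, 1.0, -0.001], [1.0, -0.023, 0.001], [0.001, -0.001, -1.0]]
wrist_force: [0.9, 0.9, -1.1]
width: 0.501
grasp_force: 0.0
[ 0.51425831 -0.30328073  0.21805158] 21.55 [ 0.88626005  0.91265487 -1.11464543]
dark [272.7 112.8] [262 101  24  22 338] [ 0.5126 -0.225   0.085 ] [ 0.5124 -0.2245  0.068 ]
dark [321.4 155.3] [311 144  22  23 390] [ 0.552  -0.2607  0.085 ] [ 0.5543 -0.2624  0.068 ]
```

View pics/w8.png

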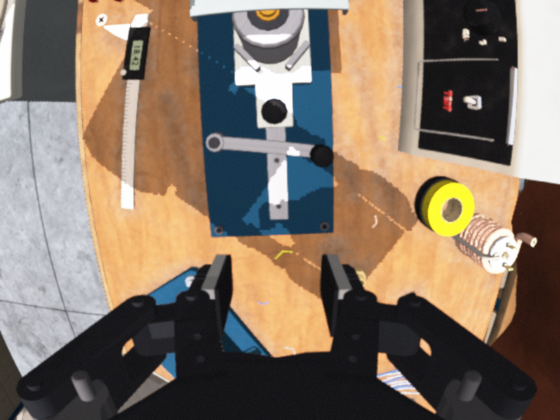

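The latch bar is across (pivot (214,142), knob (321,155)) and the boiler is under the hood. By measurement, though, the carriage is about 0.087–0.089 m and the latch about 1.42 rad, both near their limits. I'll press each one against its stop.

```bash
python3 -m crank '[[-0.004,0.096,0,0,0,0,-1],[-0.004,0.096,0,0,0,0,-1],[-0.004,0.096,0,0,0,0,-1],[-0.004,0.096,0,0,0,0,-1],[-0.004,0.096,-0.12,0,0,0,-1],[-0.004,0.096,-0.24,0,0,0,-1],[-0.004,0.096,-0.3,0,0,0,-1],[-0.004,0.096,-0.3,0,0,0,-1],[-0.004,0.11,-0.3,0,0,0,-1],[-0.004,0.118,-0.3,0,0,0,-1],[-0.004,0.124,-0.3,0,0,0,-1],[-0.004,0.124,-0.3,0,0,0,-1]]'
```

```text
t: 23.15
ee_pos: [0.5137, -0.2456, 0.0706]
tool_rot: [[0.021, 1.0, 0.003], [1.0, -0.021, -0.007], [-0.007, 0.004, -1.0]]
wrist_force: [-9.3, -35.7, -5.6]
width: 0.0
grasp_force: 17.8
```

```bash
python3 -m crank '[[0,-0.02,0.0,0,0,0,-1],[0,-0.02,0.1,0,0,0,-1],[0.083,-0.11,0.1,0,0,0,-1],[0.083,-0.11,0.1,0,0,0,-1],[0.083,-0.11,0,0,0,0,-1],[0.083,-0.11,-0.026,0,0,0,-1],[0.083,-0.11,-0.026,0,0,0,-1],[0.083,-0.094,-0.026,0,0,0,-1],[0.083,-0.082,-0.026,0,0,0,-1],[0.083,-0.072,-0.026,0,0,0,-1],[0.083,-0.066,-0.026,0,0,0,-1],[0.083,-0.066,-0.026,0,0,0,-1]]'
```

```text
t: 24.65
ee_pos: [0.5548, -0.2771, 0.0567]
tool_rot: [[0.022, 1.0, 0.002], [1.0, -0.022, -0.004], [-0.004, 0.002, -1.0]]
wrist_force: [-3.0, -19.7, 0.9]
width: -0.0
grasp_force: 10.1
```

```bash
python3 -m crank '[[0,-0.03,0,0,0,0,-1],[0,-0.06,0.06,0,0,0,-1],[-0.04,-0.06,0.18,0,0,0,-1],[-0.08,-0.06,0.3,0,0,0,-1],[-0.08,-0.06,0.32,0,0,0,-1],[-0.08,-0.06,0.32,0,0,0,-1],[-0.08,-0.06,0.32,0,0,0,-1]]'
python3 - <<'E'
from h import *
s=monitor.sense()
im=cams.read_camera('wrist')
b=cv2.inRange(im,(0,0,0),(45,45,45));b[:60]=0;b[250:]=0;b[:,:230]=0;b[:,400:]=0
n,l,st,c=cv2.connectedComponentsWithStats(b)
for i in range(1,n):
    if st[i,4]>100: print('dark',c[i].round(1),st[i],plane('wrist',*c[i],.085,s).round(4),plane('wrist',*c[i],.068,s).round(4))
h=cv2.cvtColor(im,cv2.COLOR_RGB2HSV)
m=cv2.inRange(h,(12,110,60),(32,255,255))
n,l,st,c=cv2.connectedComponentsWithStats(m)
for i in range(1,n):
    p=plane('wrist',*c[i],.118,s)
    if st[i,4]>8 and np.hypot(p[0]-.511,p[1]+.146)<.035: print('brass',c[i],st[i],p)
E
```

```text
t: 25.52
ee_pos: [0.5138, -0.3042, 0.2141]
tool_rot: [[0.022, 1.0, -0.002], [1.0, -0.022, 0.002], [0.001, -0.002, -1.0]]
wrist_force: [-0.5, 1.0, -0.3]
width: -0.002
grasp_force: 0.0
dark [273.3 112.1] [263 101  24  21 332] [ 0.5125 -0.2254  0.085 ] [ 0.5123 -0.2248  0.068 ]
dark [323.2 147.6] [312 137  23  22 389] [ 0.5523 -0.2547  0.085 ] [ 0.5547 -0.2561  0.068 ]
brass [268.09543568  11.54356846] [256   6  25  13 241] [ 0.51079102 -0.15194302  0.118     ]
```

```bash
python3 -c "
from workcell import job;print(job.close_job())"
```

```text
the job is handed in; nothing more can be done
None
```

The tall boiler is upright in the vee with its label towards the reader, the carriage is pushed to its stop under the hood, the latch bar measures about 1.49 rad across, and I handed the job in at about 26 s (it returned no verdict).

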